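Push a broken kiln-shelf piece through the flap of the shard bin

TASK

Push the broken piece of kiln shelf along the shard bin's feed shelf and in under the hanging flap with your fingertips, on until it drops down inside the bin. Then take your fingers out so that the flap falls shut behind it. Only push the piece, do not pick it up, and leave everything else on the shelf and the bench where it is.

Things in the scene. Friction and masses are not known exactly. Their poses are not given: they have to be found in the camera images.
- bin: grey sheet-steel waste bin fixed on the bench, 280 wide; origin on the bench surface under the middle of the shut flap, x level into the bin, y left as seen from the feed shelf, z up. Level steel feed shelf, top at z = 110, from x = -200 to +32, side lips 12 high at y = +-138. Behind the flap a clear cover closes the bin from above, sloping from z = 215 down to 180 at the back (x = 242)
- throat (a point): middle of the throat's sill, on the shelf top (bin x = -6, z = 110). The throat is a hole in the upright front plate (5 thick, bin x = -8 to -3, up to z = 215): 130 wide (y = +-65), 86 high from the shelf to the lintel. Two upright lead-in wings, 50 high, flare from its sides towards the shelf, out to y = +-82 at bin x = -35
- shelf_end (a point): middle of the inner end of the feed shelf, on its top, inside the bin 32 past the shut flap (bin x = 32, z = 110). Beyond it a steep slide drops to the bin's floor at z = 11; a piece pushed half-way over the end tips and slides down
- flap (a joint): aluminium flap, 150 wide x 85 high, 200 g with its weight bar, hung behind the throat from a hinge rod at x = 1, z = 197 of the bin. 0 = hanging shut against the front plate, grows as its lower edge swings into the bin, stop at 1.15 rad. It opens with 1 to 2 N, cannot swing outwards, and falls shut by itself.
- flap_edge (a point): middle of the flap's lower edge (2 above the shelf when shut)
- shard: broken piece of cream kiln shelf, 24 thick, about 0.33 kg, lying flat on the feed shelf in front of the flap. Origin at the middle of its underside, z up. Its x axis runs from its straight back edge (x = -45) to its jagged broken end (x = about +33 to +40), which looks more or less towards the flap; straight side edges at y = +-37.5 from x = -45 to about +20
- stilt: three-pointed white kiln stilt, 46 across and 18 high, standing on a back corner of the feed shelf; origin at the middle of its underside
- test_tile: small L-shaped glaze test tile, base 30 x 35, upright leg 40 high, on the other back corner of the feed shelf; origin at the middle of its underside
- kiln_post: square cream kiln post, 36 x 36 x 90 high, standing on the bench left of the bin; origin at the middle of its underside
- bowl: bisque bowl, 110 across, 50 high, on the bench left of the bin; origin at the middle of its underside
- water_jug: white water bottle, 96 across, 210 high, on the bench right of the bin; origin at the middle of its underside
- slip_brush: long-handled brush lying flat on the bench right of the bin, its x axis along the handle
- rib: flat wooden rib 6 thick, about 110 x 45, lying on the bench right of the bin; origin underneath it

How it is judged:
By the outcome, as a careful person would: the job done as asked, in the order asked, and still so for the second after the job is handed in, with the robot touching nothing.
It also fails if it takes over 50 s, if anything falls off the work surface, if the arm or the gripper's body presses on something with over 40 N, if the wrist force passes 120 N, or if a joint passes its speed limit or range.

ROBOT

A 6-joint arm with a two-finger parallel gripper is mounted at the origin on the work surface. World frame = base frame: x ahead of the robot, y to its left, z up, the work surface at z = 0. Lengths are in m, angles in degrees, forces in N, time in s.
With the tool pointing down it reaches from about 0.35 to 0.875 m from the base axis. Payload 4.2 kg.
Tool frame: the origin (TCP) lies on the front face of the gripper's body, between the roots of the fingers; the fingertips stand 70 mm ahead of it and the grasp point (between the pads) lies 51 mm ahead of it (r.nose_length is the distance from the TCP to the fingertips, in m); z points along the fingers, y is the direction in which the jaws open and shut (so a half turn about z gives the same grasp; the last joint's range is limited). The gripper opens to 87 mm and grips with 3 to 60 N. Pads are 19 mm wide; open, the fingers measure 117 mm over their backs; the gripper's body (75 mm by 190 mm) begins 51 mm behind the grasp point.
Start: joints at [88.614, 22.042, 0.453, 0, -68.411, -14.817], TCP at [0.174, 0.6, 0.292] pointing down, gripper open.
Joint ranges: [-179.83, 179.83], [-69.29, 118.12], [-61.27, 80.66], [-181.25, 117.63], [-171.15, -9.14], [-177.46, 177.46]. Speed limits (degrees/s): [159.86, 159.86, 180, 180, 180, 180].

INTERFACE

Orientations are given as a 3x3 rotation matrix whose columns are the frame's x, y, z axes.
In Python, from station import telemetry, capture, order, r gives the robot as it stands.
- The arm moves only by the tool drive_tool, never from a script. Its argument "series" is a list of rows, each a list of 4 numbers: the shift along the tool's x, y, z as a fraction of full scale, then the turn about the tool's z as a fraction of full scale. In form: [[dx, dy, dz, turn], ...]. A call has 1 to 10 rows; each row is the pose to reach, as a shift and turn from the pose commanded when the call began, along the tool's axes at that moment; what a row does not reach only later rows make up. Full scale, the value 1, is 0.12 m for a shift and 2 rad for a turn. A row lasts 1/8 s, in which the tool goes at most 62.5 mm and 10.7 degrees, less where a joint would pass 70% of its speed; a pose out of reach is approached as far as the arm can. A call with a number of a shift or a turn outside -1 to 1 is refused whole. A call with a gripper value outside its range is refused whole. "fingers" is the finger opening in mm, from 0 to 87, set as the call begins (left out, the last holds). The fingers move at their own pace and stop on an object; the grip force is fixed at half the most. Time passes only in rows, so rows that repeat a pose let the fingers close. It gives the time, the measured TCP pose, the force and the opening at its end, in the units of the state.
- telemetry.sense(): the state, without advancing time (a new reading comes with each control period).
- capture(name): name is "scene" or "top" or "wrist"; returns a dict with "color" (480x640x3 uint8, blue, green, red), "fx", "fy", "cx", "cy" (pixels), "k1" (the pictures are not rectified: a ray, as slopes to the right and down, at radius r is drawn at 1 + k1 r^2 times it, then the intrinsics apply), "eye" and "attitude" of the camera in the world; the wrist camera has in their place "mount" (4x4, takes a point from camera to tool coordinates, whose origin is the TCP and whose axes are the flange's). Camera axes: x right, y up, looking along -z (the intrinsics and any distortion apply to the point x, -y, -z); pixel columns grow to the right and rows downward; lengths in m; the calibration is good to about 2 mm. A picture is of the moment at which its call begins: read the wrist's pose just before it. There is no depth.
- order.finish_job(): hands the job in, once; it reports no verdict.
The state is a dict: "time_s": time; "joints": joint angles; "joint_velocities": joint speeds; "effort": joint torques, N m; "tcp_pos": TCP position; "ee_rot": TCP orientation; "wrist_force": force on the tool from outside, world axes, zero at the start; "moment": the same for the moment, N m; "gripper_width": opening from 0.0 (shut) to 1.0 (fully open).
Only numpy, scipy, OpenCV 4.12 (cv2) and the standard library are available. Lean on these libraries where they do the work, as an engineer would, in place of code of your own. Each camera call takes 0.05 s, during which the arm holds its last target. There are 200 camera calls.

## Working session

There is one attempt and no reset: what is moved stays moved. The work goes in short steps, Python scripts to look and compute and a tool call to move; the robot and the scene stay as the last step left them, time stands still between calls to the robot, and variables do not carry over. Pictures are saved under pics/ and viewed, about 8 in all and at most 12, crops included, and the job is handed in when it is done.

Besides the shell and the picture viewer there is one more tool, called after "Request:" in YAML: its name, and indented under it one key for each argument. drive_tool: Moves the arm, as the interface text tells. Shift numbers are shares of 0.12 m and turn numbers shares of 2 rad, none past 1 either way. Its arguments: {"type":"object","properties":{"series":{"type":"array","items":{"type":"array","items":{"type":"number","minimum":-1,"maximum":1}}},"fingers":{"type":"number"}},"required":["series"]}

```bash
mkdir -p pics; ls
python3 - <<'E'
from station import telemetry, capture, order, r
import cv2,numpy as np
np.set_printoptions(precision=4,suppress=True)
s=telemetry.sense();print(s)
for n in("scene","top"):
    c=capture(n);cv2.imwrite(f"pics/{n}0.png",c["color"]);print({k:v for k,v in c.items() if k!="color"})
E
```

```text
pics
{'time_s': 0.0, 'joints': array([ 88.6124,  22.0907,   0.3786,  -0.0291, -68.4111, -14.815 ]), 'joint_velocities': array([ 0.0415,  0.053 , -0.0069, -0.0712,  0.1019,  0.0816]), 'effort': array([  0.0004, -39.0658,  18.7401,   4.2196,   0.011 ,  -0.0002]), 'tcp_pos': array([0.1743, 0.5997, 0.2912]), 'ee_rot': array([[ 0.9602, -0.2792, -0.0005],
       [-0.2792, -0.9602, -0.0021],
       [ 0.0001,  0.0022, -1.    ]]), 'wrist_force': array([ 0.0908, -0.1571, -0.3664]), 'moment': array([ 0.0707, -0.008 , -0.0184]), 'gripper_width': 0.9985238392157367}
{'fx': 434.26352761129544, 'fy': 434.26352761129544, 'cx': 315.512291841624, 'cy': 239.8386021828075, 'k1': -0.009933367010761337, 'eye': array([1.3509, 0.2291, 0.8354]), 'attitude': array([[-0.2468, -0.5968,  0.7635],
       [ 0.9688, -0.1323,  0.2097],
       [-0.0241,  0.7914,  0.6108]])}
{'fx': 499.4892637266426, 'fy': 499.4892637266426, 'cx': 320.1449234831677, 'cy': 240.96450376135977, 'k1': -0.024504870689816393, 'eye': array([0.2691, 0.0018, 1.2617]), 'attitude': array([[-0.0767,  0.9709, -0.2269],
       [-0.997 , -0.0741,  0.0203],
       [ 0.0029,  0.2278,  0.9737]])}
```

View pics/scene0.png

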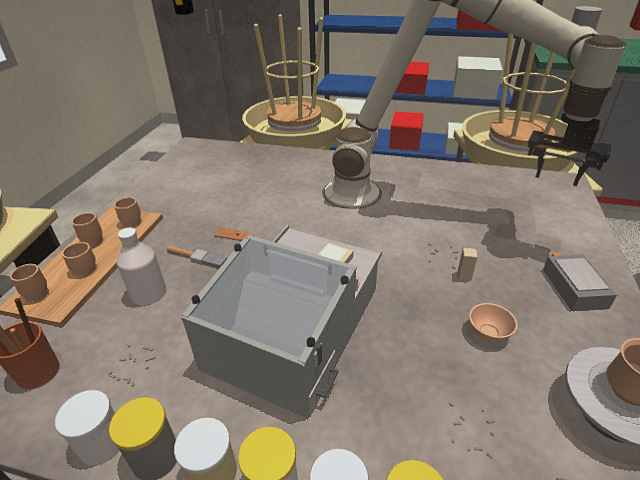

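View pics/top0.png

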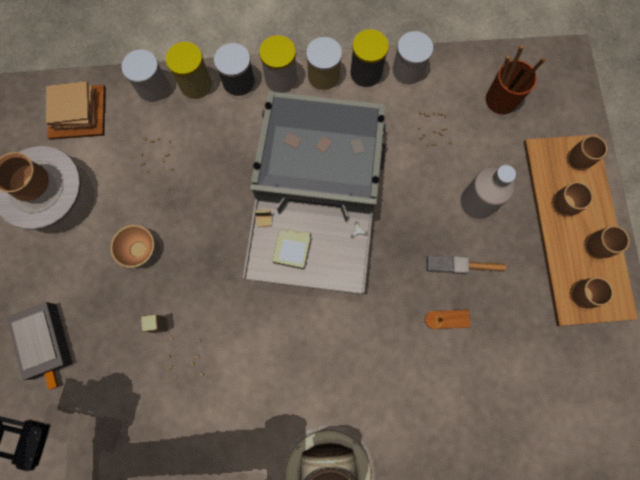

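The top view shows the bin beyond the robot: the shelf spans about (246..372, 200..292), the shard is at (292,249), the tile at (264,217) and the stilt at (359,230). I'll zoom in for precise corners.

```bash
cat > h.py <<'E'
import cv2,numpy as np
from station import telemetry, capture, order, r
np.set_printoptions(precision=4,suppress=True)
def K(c): return np.array([[c["fx"],0,c["cx"]],[0,c["fy"],c["cy"]],[0,0,1.]]),np.array([c["k1"],0,0,0,0.])
def pose(c,s=None):
    if "eye" in c: return c["attitude"],np.array(c["eye"])
    T=c["mount"]; return s["ee_rot"]@T[:3,:3], s["tcp_pos"]+s["ee_rot"]@T[:3,3]
def topl(c,px,z,s=None):
    """pixels -> world points on plane height z"""
    k,d=K(c);R,e=pose(c,s)
    u=cv2.undistortPoints(np.array(px,float).reshape(-1,1,2),k,d).reshape(-1,2)
    ray=np.c_[u[:,0],-u[:,1],-np.ones(len(u))]@R.T
    return e+ray*((np.array(z)-e[2])/ray[:,2])[:,None]
def proj(c,P,s=None):
    k,d=K(c);R,e=pose(c,s)
    q=(np.array(P,float)-e)@R*[1,-1,-1]
    return cv2.projectPoints(q.reshape(-1,1,3),np.zeros(3),np.zeros(3),k,d)[0].reshape(-1,2)
E
python3 - <<'E'
import cv2
a=cv2.imread("pics/top0.png")[190:300,235:385]
cv2.imwrite("pics/crop1.png",cv2.resize(a,None,fx=5.3,fy=5.3,interpolation=cv2.INTER_CUBIC))
E
```

```text
(no output)
```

View pics/crop1.png

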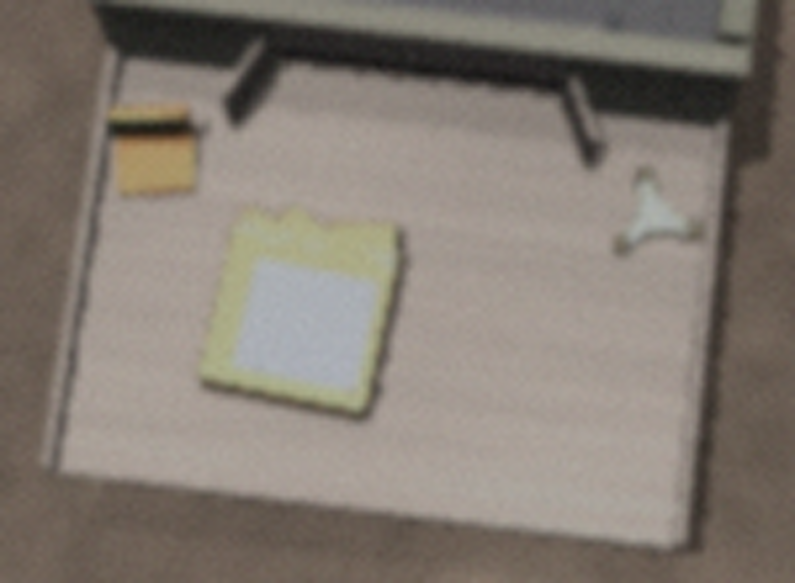

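Run:
```python
from h import *
c=capture("top")
f=lambda L:np.array(L,float)/5.3+[235,190]
sh=topl(c,f([[60,470],[672,545]]),.11); pl=topl(c,f([[95,8],[750,78]]),.215)
print("shelf front",sh,np.linalg.norm(sh[0]-sh[1]));print("plate top",pl,np.linalg.norm(pl[0]-pl[1]))
wt=topl(c,f([[262,42],[232,118],[573,80],[592,160]]),.16);print("wings",wt)
yd=(sh[0]-sh[1])+(pl[0]-pl[1]);ps=np.arctan2(-yd[0],yd[1]);print("yaw deg",np.degrees(ps))
x=np.array([np.cos(ps),np.sin(ps)]);y=np.array([-x[1],x[0]])
o=((sh.mean(0)[:2]+.2*x)+(pl.mean(0)[:2]+.008*x))/2
print("o",o,sh.mean(0)[:2]+.2*x,pl.mean(0)[:2]+.008*x)
B=lambda P:np.c_[(P[:,:2]-o)@x,(P[:,:2]-o)@y]*1e3
print("wings bin",B(wt))
s=topl(c,f([[203,380],[362,413],[243,212],[398,228]]),.134);print("shard",s,B(s))
d=s[0]-s[1];print("shard yaw rel",np.degrees(np.arctan2(-d[0],d[1])-ps))
print("tile/stilt",B(topl(c,f([[150,190],[195,190],[190,105],[110,110]]),[.12,.12,.15,.15])),B(topl(c,f([[645,170],[620,250],[695,232]]),.12)))
np.savez("bin.npz",o=o,ps=ps)
w=capture("wrist");print(w["mount"])
s=telemetry.sense();print(s["time_s"],np.degrees(np.arctan2(*s["ee_rot"][[1,0],0])))
```

```text
shelf front [[ 0.4606  0.156   0.11  ]
 [ 0.4073 -0.1089  0.11  ]] 0.2701703819168388
plate top [[ 0.6359  0.1191  0.215 ]
 [ 0.5849 -0.1494  0.215 ]] 0.27329953111860483
wings [[ 0.634   0.0533  0.16  ]
 [ 0.6005  0.0683  0.16  ]
 [ 0.6064 -0.0805  0.16  ]
 [ 0.5699 -0.0855  0.16  ]]
yaw deg -11.065658281983247
o [ 0.6242 -0.0158] [ 0.6302 -0.0148] [ 0.6182 -0.0167]
wings bin [[ -3.695   69.6383]
 [-39.4307  77.9737]
 [ -5.0561 -66.9378]
 [-39.9783 -78.8934]]
shard [[0.4913 0.0893 0.134 ]
 [0.4716 0.0216 0.134 ]
 [0.565  0.0676 0.134 ]
 [0.5526 0.0001 0.134 ]] [[-150.6304   77.5633]
 [-156.9795    7.3542]
 [ -74.1351   70.4046]
 [ -73.3778    1.8435]]
shard yaw rel -5.167263636307621
tile/stilt [[-65.4868 114.4735]
 [-63.1444  94.5337]
 [-32.8677  98.2023]
 [-39.2077 132.6567]] [[ -30.4896 -103.9289]
 [ -68.4034  -96.5618]
 [ -56.3148 -128.8581]]
[[-0.0003  0.9618  0.2739  0.0747]
 [ 1.      0.0005 -0.0008 -0.0002]
 [-0.0009  0.2739 -0.9618 -0.0911]
 [ 0.      0.      0.      1.    ]]
0.2 -16.210658231778805
```

Run:
```python
from h import *
a=cv2.imread("pics/scene0.png")[85:205,500:640]
w=capture("wrist")["color"]
a=cv2.resize(a,None,fx=3,fy=3,interpolation=cv2.INTER_CUBIC)
w=cv2.resize(w,(480,360));cv2.imwrite("pics/grip.png",cv2.resize(np.hstack([a,w]),None,fx=.88,fy=.88))
```

```text
(no output)
```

View pics/grip.png

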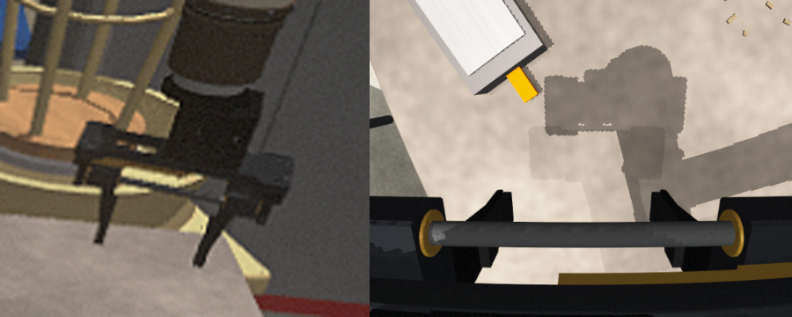

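The left crop shows the gripper body as a bar, long in the jaw direction, with about 38 mm of depth ahead of the fingers. Held straight down, the body would meet the front plate with the fingertips at about x = -36. That is roughly 23 mm short of tipping the piece. I'll check what the station object offers before moving.

Request:
drive_tool:
  series:
    - [0.5,0.45,-0.5,-0.02]
    - [1,0.9,-0.9,-0.045]
    - [1,0.9,-0.9,-0.045]
    - [1,0.9,-0.9,-0.045]
  fingers: 30

```text
time_s: 0.8
tcp_pos: [0.261, 0.4611, 0.4042]
ee_rot: [[0.981, -0.194, 0.002], [-0.194, -0.981, 0.007], [0.001, -0.007, -1.0]]
wrist_force: [0.4, 0.5, 0.1]
gripper_width: 0.631
```

Request:
drive_tool:
  series:
    - [0.4,0.4,0,0]
    - [0.8,0.8,0,0]
    - [1,1,0,0]

```text
time_s: 1.18
tcp_pos: [0.3547, 0.3208, 0.3994]
ee_rot: [[0.981, -0.192, -0.001], [-0.192, -0.981, -0.001], [-0.001, 0.001, -1.0]]
wrist_force: [-0.5, 0.5, -0.2]
gripper_width: 0.366
```

Request:
drive_tool:
  series:
    - [0.4,0.4,0,0]
    - [0.8,0.8,0,0]
    - [1,1,0,0]

```text
time_s: 1.55
tcp_pos: [0.4498, 0.18, 0.3994]
ee_rot: [[0.981, -0.192, -0.001], [-0.192, -0.981, -0.001], [-0.001, 0.001, -1.0]]
wrist_force: [0.9, 0.4, 0.2]
gripper_width: 0.341
```

Request:
drive_tool:
  series:
    - [0.4,0.4,0,0]
    - [0.8,0.8,0,0]
    - [1,1,0,0]

```text
time_s: 1.92
tcp_pos: [0.545, 0.0392, 0.3989]
ee_rot: [[0.981, -0.193, -0.002], [-0.193, -0.981, -0.0], [-0.002, 0.001, -1.0]]
wrist_force: [-0.2, 0.4, 0.6]
gripper_width: 0.344
```

Request:
drive_tool:
  series:
    - [0.4,0.4,0,0]
    - [0.8,0.8,0,0]
    - [1,1,0,0]
    - [1,1,0,0]

```text
time_s: 2.42
tcp_pos: [0.64, -0.102, 0.3968]
ee_rot: [[0.981, -0.195, -0.005], [-0.195, -0.981, 0.0], [-0.004, 0.001, -1.0]]
wrist_force: [0.2, 1.1, -0.8]
gripper_width: 0.344
```

Request:
drive_tool:
  series:
    - [0.4,0.2,0,0]
    - [0.8,0.2,0,0]
    - [1,0.2,0,0]

```text
time_s: 2.8
tcp_pos: [0.7534, -0.1456, 0.3977]
ee_rot: [[0.982, -0.191, -0.003], [-0.191, -0.982, 0.001], [-0.003, -0.0, -1.0]]
wrist_force: [0.1, 0.2, 0.0]
gripper_width: 0.345
```

Request:
drive_tool:
  series:
    - [0.4,0,0,0]
    - [0.8,0,0,0]
    - [1,0,0,0]
    - [1,0,0,0]

```text
time_s: 3.3
tcp_pos: [0.865, -0.1657, 0.3805]
ee_rot: [[0.982, -0.189, -0.018], [-0.189, -0.982, 0.002], [-0.018, 0.001, -1.0]]
wrist_force: [0.5, 1.0, -2.2]
gripper_width: 0.343
```

Request:
drive_tool:
  series:
    - [0.2,0,0,0]
    - [0.4,0,0,0]
    - [0.6,0,0,0]
    - [0.6,0,0,0]

```text
time_s: 3.8
tcp_pos: [0.884, -0.1722, 0.3736]
ee_rot: [[0.98, -0.192, 0.046], [-0.191, -0.981, -0.011], [0.048, 0.002, -0.999]]
wrist_force: [-0.8, -0.2, 0.3]
gripper_width: 0.339
```

Request:
drive_tool:
  series:
    - [0.3,0,0,0]
    - [0.6,0,0,0]
    - [0.9,0,0,0]
    - [0.9,0,0,0]

```text
time_s: 4.3
tcp_pos: [0.9099, -0.1771, 0.341]
ee_rot: [[0.978, -0.192, 0.088], [-0.191, -0.981, -0.022], [0.09, 0.005, -0.996]]
wrist_force: [0.1, -0.3, 0.2]
gripper_width: 0.344
```

Request:
drive_tool:
  series:
    - [-0.5,0,0,0]
    - [-1,0,0,0]
    - [-1,0,0,0]
    - [-1,0,0,0]

```text
time_s: 4.8
tcp_pos: [0.7859, -0.1537, 0.3292]
ee_rot: [[0.978, -0.191, 0.077], [-0.19, -0.981, -0.022], [0.08, 0.006, -0.997]]
wrist_force: [0.6, 0.6, -0.3]
gripper_width: 0.348
```

Request:
drive_tool:
  series:
    - [0.4,0,-0.3,0]
    - [0.8,0,-0.5,0]
    - [1,0,-0.5,0]
    - [1,0,-0.5,0]
    - [1,0,-0.5,0]
    - [1,0,-0.5,0]

```text
time_s: 5.55
tcp_pos: [0.8871, -0.1726, 0.3979]
ee_rot: [[0.976, -0.192, 0.107], [-0.19, -0.981, -0.027], [0.11, 0.006, -0.994]]
wrist_force: [-0.7, 0.1, 0.3]
gripper_width: 0.342
```

Request:
drive_tool:
  series:
    - [0.4,0,0,0]
    - [0.8,0,0,0]
    - [1,0,0,0]
    - [1,0,0,0]
    - [1,0,0,0]
    - [1,0,0,0]

```text
time_s: 6.3
tcp_pos: [0.9148, -0.1777, 0.3636]
ee_rot: [[0.97, -0.192, 0.147], [-0.189, -0.981, -0.037], [0.151, 0.009, -0.988]]
wrist_force: [0.2, 0.7, 0.0]
gripper_width: 0.346
```

Request:
drive_tool:
  series:
    - [0.5,0,-0.5,0]
    - [1,0,-1,0]
    - [1,0,-1,0]
    - [1,0,-1,0]
    - [1,0,-1,0]

```text
time_s: 6.92
tcp_pos: [0.8935, -0.1722, 0.4272]
ee_rot: [[0.963, -0.193, 0.191], [-0.187, -0.981, -0.048], [0.197, 0.011, -0.98]]
wrist_force: [-0.2, -0.6, 0.2]
gripper_width: 0.347
```

Request:
drive_tool:
  series:
    - [0.5,0,-0.5,0]
    - [1,0,-1,0]
    - [1,0,-1,0]
    - [1,0,-1,0]
    - [1,0,-1,0]

```text
time_s: 7.55
tcp_pos: [0.8697, -0.1661, 0.4863]
ee_rot: [[0.953, -0.193, 0.234], [-0.184, -0.981, -0.059], [0.241, 0.013, -0.97]]
wrist_force: [-0.1, -0.2, -0.8]
gripper_width: 0.343
```

Request:
drive_tool:
  series:
    - [0.5,0,0,0]
    - [1,0,0,0]
    - [1,0,0,0]
    - [1,0,0,0]

```text
time_s: 8.05
tcp_pos: [0.8974, -0.1716, 0.4617]
ee_rot: [[0.941, -0.194, 0.277], [-0.181, -0.981, -0.071], [0.285, 0.017, -0.958]]
wrist_force: [0.2, -0.2, 0.4]
gripper_width: 0.348
```

Request:
drive_tool:
  series:
    - [0.5,0,-0.5,0]
    - [1,0,-1,0]
    - [1,0,-1,0]
    - [1,0,-1,0]

```text
time_s: 8.55
tcp_pos: [0.8682, -0.1639, 0.5268]
ee_rot: [[0.926, -0.194, 0.323], [-0.178, -0.981, -0.081], [0.332, 0.018, -0.943]]
wrist_force: [0.5, 0.3, -0.9]
gripper_width: 0.345
```

Request:
drive_tool:
  series:
    - [0.5,0,0,0]
    - [1,0,0,0]
    - [1,0,0,0]
    - [1,0,0,0]

```text
time_s: 9.05
tcp_pos: [0.8952, -0.1691, 0.5057]
ee_rot: [[0.911, -0.196, 0.362], [-0.174, -0.98, -0.093], [0.373, 0.022, -0.928]]
wrist_force: [0.3, 0.9, 0.3]
gripper_width: 0.348
```

Request:
drive_tool:
  series:
    - [0.5,0,0,0]
    - [1,0,0,0]
    - [1,0,0,0]
    - [1,0,0,0]

```text
time_s: 9.55
tcp_pos: [0.9163, -0.173, 0.4941]
ee_rot: [[0.893, -0.197, 0.405], [-0.169, -0.98, -0.103], [0.418, 0.024, -0.908]]
wrist_force: [-0.0, 0.1, 0.3]
gripper_width: 0.343
```

Request:
drive_tool:
  series:
    - [0.5,0,0,0]
    - [1,0,0,0]
    - [1,0,0,0]
    - [1,0,0,0]

```text
time_s: 10.05
tcp_pos: [0.934, -0.1761, 0.4873]
ee_rot: [[0.872, -0.198, 0.447], [-0.164, -0.98, -0.114], [0.461, 0.026, -0.887]]
wrist_force: [1.2, 0.3, 0.9]
gripper_width: 0.346
```

Request:
drive_tool:
  series:
    - [0.5,0,0,0]
    - [1,0,0,0]
    - [1,0,0,0]
    - [1,0,0,0]

```text
time_s: 10.55
tcp_pos: [0.9485, -0.1784, 0.4857]
ee_rot: [[0.85, -0.199, 0.488], [-0.158, -0.98, -0.124], [0.503, 0.028, -0.864]]
wrist_force: [0.2, -0.1, -0.3]
gripper_width: 0.342
```

Request:
drive_tool:
  series:
    - [0.5,0,0,0]
    - [1,0,0,0]
    - [1,0,0,0]
    - [1,0,0,0]

```text
time_s: 11.05
tcp_pos: [0.96, -0.1801, 0.4891]
ee_rot: [[0.825, -0.2, 0.528], [-0.152, -0.979, -0.134], [0.544, 0.03, -0.839]]
wrist_force: [-0.4, 0.3, 0.8]
gripper_width: 0.342
```

Request:
drive_tool:
  series:
    - [0.5,0,0,0]
    - [1,0,0,0]
    - [1,0,0,0]
    - [1,0,0,0]

```text
time_s: 11.55
tcp_pos: [0.9687, -0.1811, 0.4969]
ee_rot: [[0.799, -0.202, 0.567], [-0.145, -0.979, -0.144], [0.584, 0.033, -0.811]]
wrist_force: [-0.7, -0.4, -0.3]
gripper_width: 0.345
```

Request:
drive_tool:
  series:
    - [-0.4,-0.1,-0.1,0.02]
    - [-0.8,-0.2,-0.2,0.05]
    - [-1,-0.24,-0.27,0.05]

```text
time_s: 11.92
tcp_pos: [0.8837, -0.1395, 0.4617]
ee_rot: [[0.775, -0.278, 0.567], [-0.238, -0.96, -0.146], [0.585, -0.022, -0.81]]
wrist_force: [2.1, 0.3, 1.6]
gripper_width: 0.343
```

Request:
drive_tool:
  series:
    - [-0.4,-0.05,-0.1,0]
    - [-0.8,-0.1,-0.2,0]
    - [-1,-0.13,-0.27,0]

```text
time_s: 12.3
tcp_pos: [0.7746, -0.0909, 0.4181]
ee_rot: [[0.777, -0.277, 0.565], [-0.237, -0.961, -0.145], [0.583, -0.021, -0.812]]
wrist_force: [0.2, -0.0, 1.1]
gripper_width: 0.344
```

Request:
drive_tool:
  series:
    - [-0.4,-0.05,-0.1,0]
    - [-0.8,-0.1,-0.2,0]
    - [-1,-0.13,-0.27,0]

```text
time_s: 12.68
tcp_pos: [0.6677, -0.043, 0.3744]
ee_rot: [[0.777, -0.277, 0.565], [-0.237, -0.961, -0.145], [0.583, -0.021, -0.812]]
wrist_force: [0.2, -0.5, 0.5]
gripper_width: 0.346
```

Request:
drive_tool:
  series:
    - [-0.4,-0.05,-0.1,0]
    - [-0.8,-0.1,-0.2,0]
    - [-1,-0.13,-0.27,0]
    - [-1,-0.13,-0.27,0]

```text
time_s: 13.18
tcp_pos: [0.5617, 0.0047, 0.3318]
ee_rot: [[0.776, -0.276, 0.567], [-0.236, -0.961, -0.145], [0.585, -0.021, -0.811]]
wrist_force: [0.8, 0.2, 0.2]
gripper_width: 0.343
```

Request:
drive_tool:
  series:
    - [-0.4,-0.05,-0.03,0]
    - [-0.75,-0.1,-0.06,0]
    - [-0.75,-0.1,-0.06,0]

```text
time_s: 13.55
tcp_pos: [0.4912, 0.038, 0.284]
ee_rot: [[0.777, -0.277, 0.565], [-0.236, -0.961, -0.146], [0.583, -0.019, -0.812]]
wrist_force: [0.7, -0.2, 0.4]
gripper_width: 0.349
```

Request:
drive_tool:
  series:
    - [-0.4,-0.05,-0.03,0]
    - [-0.75,-0.1,-0.06,0]
    - [-0.75,-0.1,-0.06,0]

```text
time_s: 13.92
tcp_pos: [0.4367, 0.0807, 0.2573]
ee_rot: [[0.785, -0.28, 0.552], [-0.238, -0.96, -0.147], [0.571, -0.016, -0.821]]
wrist_force: [0.4, 0.4, -0.5]
gripper_width: 0.343
```

Run:
```python
from h import *
s=telemetry.sense();w=capture("wrist");cv2.imwrite("pics/w1.png",w["color"]);t=capture("top");cv2.imwrite("pics/t1.png",t["color"])
print(s["joints"],s["tcp_pos"],s["ee_rot"])
a=cv2.resize(t["color"][190:300,235:385],None,fx=2.7,fy=2.7,interpolation=cv2.INTER_CUBIC)
b=cv2.resize(w["color"],(396,297));cv2.imwrite("pics/v1.png",np.hstack([a[:297,:404],b]))
```

```text
[ 26.0229  -3.2631 -61.0134  79.0155 -22.4176 -25.2043] [0.4367 0.0807 0.2573] [[ 0.7853 -0.2796  0.5523]
 [-0.2385 -0.96   -0.147 ]
 [ 0.5713 -0.0163 -0.8206]]
```

View pics/v1.png

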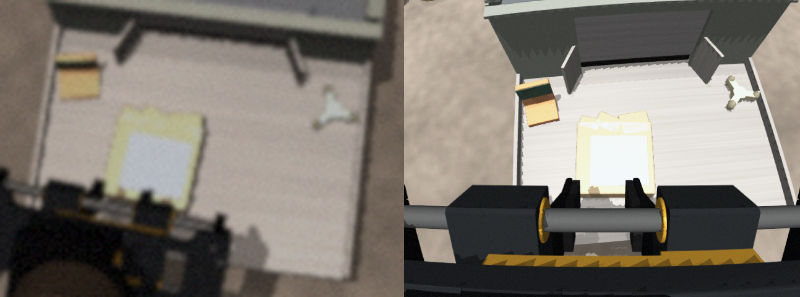

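Request:
drive_tool:
  series:
    - [-0.17,0.04,0.11,0]
    - [-0.33,0.08,0.22,0]
    - [-0.33,0.08,0.22,0]
    - [-0.33,0.08,0.22,0]

```text
time_s: 14.52
tcp_pos: [0.4391, 0.0853, 0.2377]
ee_rot: [[0.801, -0.292, 0.522], [-0.245, -0.956, -0.159], [0.546, -0.001, -0.838]]
wrist_force: [-0.0, 0.4, 0.1]
gripper_width: 0.341
```

```bash
cat >> h.py <<'E'
def tips(s):
    b=np.load("bin.npz");ps=b["ps"]+0;x=np.array([np.cos(ps),np.sin(ps)]);y=np.array([-x[1],x[0]]);o=b["o"]-.0045*x
    R,t=s["ee_rot"],s["tcp_pos"]
    for n,v in dict(front=[.0095,0,.07],low=[-.0095,0,.07],body=[.0375,0,0]).items():
        p=t+R@np.array(v);print(n,p,"bin",((p[:2]-o)@x)*1e3,((p[:2]-o)@y)*1e3)
    print("tilt",np.degrees(np.arccos(-R[2,2])),"jaw heading",np.degrees(np.arctan2(R[0,1],-R[1,1])))
E
python3 - <<'E'
from h import *
s=telemetry.sense();print(s["joints"]);tips(s)
s0=dict(tcp_pos=np.array([.4367,.0807,.2573]),ee_rot=np.array([[.7853,-.2796,.5523],[-.2385,-.96,-.147],[.5713,-.0163,-.8206]]))
print(topl(capture("wrist"),[[401,186],[280,202]],.134,s0))
E
```

```text
[ 25.9858  -0.7571 -61.2098  80.0155 -22.1677 -27.2121]
front [0.4833 0.0719 0.1843] bin -150.6647378619858 58.97531713413243
low [0.4681 0.0765 0.1739] bin -166.4997456481034 60.62037012371022
body [0.4692 0.0761 0.2582] bin -165.33646615704973 60.44969023463646
tilt 33.08028821034846 jaw heading -16.97453198140187
[[ 0.5481 -0.0022  0.134 ]
 [ 0.5591  0.0733  0.134 ]]
```

Request:
drive_tool:
  series:
    - [-0.4,0.1,-0.26,0]
    - [-0.8,0.2,-0.5,0]
    - [-0.8,0.2,-0.5,0]
    - [-0.8,0.2,-0.5,0]

```text
time_s: 15.08
tcp_pos: [0.3374, 0.1101, 0.2706]
ee_rot: [[0.818, -0.296, 0.494], [-0.247, -0.955, -0.162], [0.52, 0.01, -0.854]]
wrist_force: [0.7, 0.3, 0.6]
gripper_width: 0.345
```

Run:
```python
from h import *
s=telemetry.sense();print(s["joints"],s["tcp_pos"]);print(s["ee_rot"]);tips(s)
```

```text
[ 58.2663 -12.7313 -61.2237  46.7681 -43.8922 -20.5623] [0.3374 0.1101 0.2706]
[[ 0.8178 -0.2956  0.4938]
 [-0.2475 -0.9553 -0.162 ]
 [ 0.5195  0.0102 -0.8544]]
front [0.3797 0.0964 0.2157] bin -256.98684629989776 63.175344269014694
low [0.3642 0.1011 0.2059] bin -273.13893001138183 64.80802373050415
body [0.3681 0.1008 0.2901] bin -269.2807191610325 65.2614248131157
tilt 31.308666619224052 jaw heading -17.19446692862535
```

Request:
drive_tool:
  series:
    - [0.06,0.02,0.43,0]
    - [0.12,0.04,0.86,0]
    - [0.12,0.04,0.86,0]
    - [0.12,0.04,0.86,0]

```text
time_s: 15.58
tcp_pos: [0.4206, 0.0942, 0.2175]
ee_rot: [[0.833, -0.311, 0.458], [-0.257, -0.95, -0.178], [0.49, 0.03, -0.871]]
wrist_force: [-0.7, -0.2, 0.2]
gripper_width: 0.351
```

Run:
```python
from h import *
s=telemetry.sense();print(s["joints"],s["tcp_pos"]);print(s["ee_rot"],s["wrist_force"]);tips(s)
```

```text
[ 33.7608   0.552  -61.2243  67.8318 -25.7188 -23.325 ] [0.4206 0.0942 0.2175]
[[ 0.8329 -0.3112  0.4576]
 [-0.2574 -0.9499 -0.1775]
 [ 0.4899  0.0301 -0.8713]] [-0.7377 -0.1675  0.2276]
front [0.4606 0.0793 0.1612] bin -174.38187314650494 61.90541212209691
low [0.4447 0.0842 0.1519] bin -190.8516780077287 63.667034461939245
body [0.4519 0.0845 0.2359] bin -183.93222187731715 65.35577959512106
tilt 29.394927793780244 jaw heading -18.139757133268095
```

Request:
drive_tool:
  series:
    - [-0.1,0.06,0.18,0]
    - [-0.2,0.13,0.36,0]
    - [-0.2,0.13,0.36,0]
    - [-0.2,0.13,0.36,0]

```text
time_s: 16.08
tcp_pos: [0.4371, 0.091, 0.1942]
ee_rot: [[0.845, -0.314, 0.432], [-0.259, -0.949, -0.182], [0.467, 0.042, -0.883]]
wrist_force: [-0.5, -0.4, 0.1]
gripper_width: 0.343
```

Run:
```python
from h import *
s=telemetry.sense();print(s["joints"],s["tcp_pos"]);print(s["ee_rot"],s["wrist_force"]);tips(s)
```

```text
[ 28.2854   4.4176 -61.2251  75.295  -22.1835 -26.6665] [0.4371 0.091  0.1942]
[[ 0.8452 -0.314   0.4325]
 [-0.2592 -0.9485 -0.182 ]
 [ 0.4674  0.0417 -0.8831]] [-0.5133 -0.3794  0.1276]
front [0.4754 0.0758 0.1369] bin -159.12029254030293 61.268341375433245
low [0.4594 0.0807 0.128 ] bin -175.8260602147571 63.02021083187896
body [0.4688 0.0812 0.2118] bin -166.6566340546221 65.37990612146181
tilt 27.982931759273853 jaw heading -18.316925863693328
```

Request:
drive_tool:
  series:
    - [-0.25,0.12,0.0,0]
    - [-0.25,0.12,0.15,0]
    - [-0.25,0.12,0.15,0]
    - [-0.25,0.12,0.15,0]

```text
time_s: 16.58
tcp_pos: [0.4333, 0.0903, 0.1849]
ee_rot: [[0.855, -0.321, 0.406], [-0.265, -0.945, -0.19], [0.445, 0.055, -0.894]]
wrist_force: [0.6, -0.1, -0.0]
gripper_width: 0.344
```

Run:
```python
from h import *
s=telemetry.sense();print(s["joints"],s["tcp_pos"]);print(s["ee_rot"],s["wrist_force"]);tips(s)
```

```text
[ 29.5732   5.3433 -61.2327  72.2446 -22.5834 -25.3993] [0.4333 0.0903 0.1849]
[[ 0.8553 -0.3214  0.4063]
 [-0.265  -0.9453 -0.19  ]
 [ 0.4451  0.0548 -0.8938]] [ 0.5846 -0.143  -0.0017]
front [0.4698 0.0745 0.1266] bin -164.33796970272965 58.92368935528976
low [0.4536 0.0795 0.1181] bin -181.25385003565577 60.74649594761905
body [0.4654 0.0803 0.2016] bin -169.87221623799567 63.829882190718195
tilt 26.647311965226084 jaw heading -18.779742260488582
```

Request:
drive_tool:
  series:
    - [0.08,0.01,0.04,-0.02]
    - [0.16,0.02,0.08,-0.02]
    - [0.26,0.04,0.13,-0.02]
    - [0.36,0.06,0.18,-0.02]
    - [0.46,0.07,0.23,-0.02]
    - [0.56,0.09,0.28,-0.02]
    - [0.66,0.1,0.33,-0.02]
    - [0.74,0.115,0.375,-0.02]
    - [0.79,0.12,0.4,-0.02]
    - [0.79,0.12,0.4,-0.02]

```text
time_s: 17.82
tcp_pos: [0.53, 0.0421, 0.1844]
ee_rot: [[0.868, -0.288, 0.405], [-0.228, -0.955, -0.191], [0.442, 0.073, -0.894]]
wrist_force: [1.0, -0.1, 0.0]
gripper_width: 0.344
```

Run:
```python
from h import *
s=telemetry.sense();print(s["joints"],s["tcp_pos"]);print(s["ee_rot"],s["wrist_force"]);tips(s)
w=capture("wrist");t=capture("top")
a=cv2.resize(t["color"][190:300,235:385],None,fx=2.7,fy=2.7,interpolation=cv2.INTER_CUBIC)
b=cv2.resize(w["color"],(396,297));cv2.imwrite("pics/v2.png",np.hstack([a[:297,:404],b]))
```

```text
[ 16.5393  12.4456 -52.4345  75.575  -17.9513 -14.0348] [0.53   0.0421 0.1844]
[[ 0.8676 -0.2878  0.4055]
 [-0.2275 -0.9549 -0.191 ]
 [ 0.4421  0.0734 -0.8939]] [ 1.0295 -0.0786  0.0092]
front [0.5666 0.0266 0.126 ] bin -60.160514260059294 30.547130175318415
low [0.5502 0.0309 0.1176] bin -77.16835292487812 31.62603242867967
body [0.5626 0.0336 0.2009] bin -65.51724383074264 36.62864627141311
tilt 26.6276088483642 jaw heading -16.77516666522777
```

View pics/v2.png

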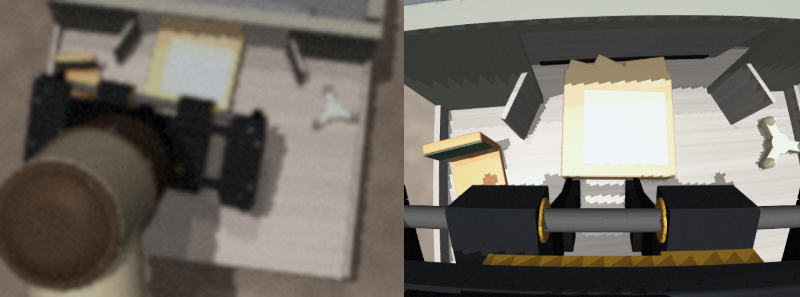

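Run:
```python
from h import *
s=telemetry.sense();w=capture("wrist")
b=np.load("bin.npz");ps=b["ps"];x=np.array([np.cos(ps),np.sin(ps)]);y=np.array([-x[1],x[0]]);o=b["o"]-.0045*x
B=lambda P:np.c_[(P[:,:2]-o)@x,(P[:,:2]-o)@y]*1e3
f=lambda L:(np.array(L,float)-[404,0])*640/396
p=topl(w,f([[563,178],[675,180],[565,60],[668,62]]),.134,s);print("shard",B(p))
print("wing tops outer, inner",B(topl(w,f([[503,130],[776,95],[540,80],[709,75]]),.16,s)))
print("plate front top edge?",B(topl(w,f([[404,48],[790,18]]),.215,s)))
```

```text
shard [[-58.2217  55.676 ]
 [-66.2126 -15.0456]
 [ 21.5028  48.8015]
 [ 16.1464 -22.9112]]
wing tops outer, inner [[-32.0892  84.0973]
 [-22.0406 -79.2639]
 [ -4.7921  62.9339]
 [ -7.3447 -36.5014]]
plate front top edge? [[-14.6012 104.1434]
 [ -8.0045 -47.3387]]
```

Request:
drive_tool:
  series:
    - [0.07,0.01,0.035,-0.015]
    - [0.14,0.02,0.07,-0.03]
    - [0.21,0.03,0.11,-0.045]
    - [0.27,0.04,0.14,-0.045]
    - [0.27,0.04,0.14,-0.045]

```text
time_s: 18.6
tcp_pos: [0.5633, 0.0273, 0.184]
ee_rot: [[0.89, -0.209, 0.405], [-0.141, -0.972, -0.191], [0.434, 0.113, -0.894]]
wrist_force: [-0.4, 0.2, -0.7]
gripper_width: 0.342
```

Run:
```python
from h import *
s=telemetry.sense();print(s["joints"],s["tcp_pos"]);print(s["ee_rot"],s["wrist_force"]);tips(s)
```

```text
[ 14.4161  15.0567 -48.6633  73.1782 -17.3546  -4.3567] [0.5633 0.0273 0.184 ]
[[ 0.89   -0.2085  0.4054]
 [-0.1408 -0.9715 -0.1906]
 [ 0.4336  0.1125 -0.894 ]] [-0.3901  0.2069 -0.7153]
front [0.6002 0.0126 0.1255] bin -24.562279109522258 23.209556573483013
low [0.5833 0.0153 0.1173] bin -41.67192758519218 22.589615159760072
body [0.5967 0.022  0.2002] bin -29.760195784167564 31.769358405807164
tilt 26.614165657293466 jaw heading -12.114763422510988
```

Request:
drive_tool:
  series:
    - [0.035,0,0.017,0]
    - [0.07,0,0.033,0]
    - [0.105,0,0.05,0]
    - [0.105,0,0.05,0]

```text
time_s: 19.1
tcp_pos: [0.5774, 0.0245, 0.1845]
ee_rot: [[0.89, -0.208, 0.406], [-0.14, -0.972, -0.19], [0.434, 0.112, -0.894]]
wrist_force: [-1.0, -0.3, 0.4]
gripper_width: 0.346
```

Run:
```python
from h import *
s=telemetry.sense();print(s["wrist_force"]);tips(s)
w=capture("wrist");t=capture("top")
a=cv2.resize(t["color"][80:230,240:400],None,fx=2.5,fy=2.5,interpolation=cv2.INTER_CUBIC)
b=cv2.resize(w["color"],(396,297));cv2.imwrite("pics/v3.png",np.hstack([a[:297],b]))
```

```text
[-1.0392 -0.2802  0.3629]
front [0.6143 0.0098 0.1261] bin -10.198027494291846 23.174274283808355
low [0.5974 0.0125 0.1178] bin -27.30028744329602 22.548046966638314
body [0.6107 0.0192 0.2008] bin -15.464199409714535 31.71916901255367
tilt 26.659734658535633 jaw heading -12.094635437863197
```

View pics/v3.png

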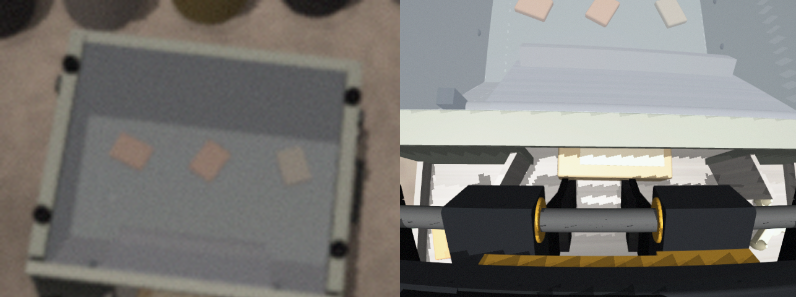

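Request:
drive_tool:
  series:
    - [0.015,0,0.007,0]
    - [0.03,0,0.014,0]
    - [0.03,0,0.014,0]

```text
time_s: 19.58
tcp_pos: [0.5807, 0.0236, 0.1843]
ee_rot: [[0.89, -0.208, 0.406], [-0.14, -0.972, -0.19], [0.434, 0.112, -0.894]]
wrist_force: [-3.1, 0.4, 1.2]
gripper_width: 0.348
```

Run:
```python
from h import *
s=telemetry.sense();print(s["wrist_force"]);tips(s)
w=capture("wrist")["color"];cv2.imwrite("pics/w4.png",w)
print(w[230:300:6,345].tolist())
v=cv2.imread("pics/v3.png");print(v[140:186:4,400+213].tolist())
```

```text
[-3.0997  0.4404  1.1852]
front [0.6176 0.009  0.1259] bin -6.763437105565014 23.01902351995544
low [0.6007 0.0116 0.1176] bin -23.870809018602536 22.387584973122703
body [0.6141 0.0184 0.2006] bin -11.98408099661553 31.56707490772785
tilt 26.624976656092944 jaw heading -12.074734986595129
[[212, 227, 221], [214, 227, 223], [215, 227, 224], [217, 228, 224], [65, 70, 70], [201, 218, 220], [243, 247, 243], [213, 241, 247], [212, 242, 247], [207, 239, 246], [72, 90, 103], [231, 235, 238]]
[[217, 228, 223], [216, 227, 222], [132, 149, 155], [170, 192, 202], [219, 231, 230], [247, 250, 246], [245, 249, 246], [213, 241, 247], [212, 241, 247], [182, 226, 239], [122, 137, 149], [220, 225, 230]]
```

Request:
drive_tool:
  series:
    - [-0.2,0,-0.1,0]
    - [-0.475,0,-0.23,0]
    - [-0.475,0,-0.23,0]

```text
time_s: 20.0
tcp_pos: [0.5173, 0.0369, 0.1844]
ee_rot: [[0.89, -0.207, 0.406], [-0.139, -0.972, -0.19], [0.434, 0.113, -0.894]]
wrist_force: [1.1, -0.9, 0.4]
gripper_width: 0.344
```

Request:
drive_tool:
  series:
    - [0.2,0.05,-0.4,0]
    - [0.4,0.1,-0.8,0]
    - [0.45,0.12,-0.93,0]

```text
time_s: 20.38
tcp_pos: [0.5193, 0.0378, 0.3107]
ee_rot: [[0.89, -0.207, 0.405], [-0.14, -0.972, -0.188], [0.433, 0.11, -0.895]]
wrist_force: [1.9, 0.3, 1.1]
gripper_width: 0.341
```

Request:
drive_tool:
  series:
    - [0.2,0.05,-0.4,0]
    - [0.4,0.1,-0.8,0]
    - [0.45,0.12,-0.93,0]

```text
time_s: 20.75
tcp_pos: [0.5199, 0.0373, 0.4391]
ee_rot: [[0.887, -0.208, 0.413], [-0.141, -0.972, -0.186], [0.44, 0.106, -0.892]]
wrist_force: [0.5, -0.7, -0.5]
gripper_width: 0.342
```

Request:
drive_tool:
  series:
    - [0.4,-0.18,0.17,0]
    - [0.82,-0.37,0.35,0]

```text
time_s: 21.0
tcp_pos: [0.634, 0.0581, 0.4361]
ee_rot: [[0.889, -0.207, 0.409], [-0.14, -0.972, -0.188], [0.437, 0.109, -0.893]]
wrist_force: [-0.2, -0.1, 0.8]
gripper_width: 0.343
```

Request:
drive_tool:
  series:
    - [0.4,-0.18,0.17,0]
    - [0.82,-0.37,0.35,0]

```text
time_s: 21.25
tcp_pos: [0.7486, 0.0794, 0.4344]
ee_rot: [[0.89, -0.207, 0.407], [-0.14, -0.972, -0.189], [0.435, 0.111, -0.894]]
wrist_force: [0.3, 0.7, 0.6]
gripper_width: 0.344
```

Request:
drive_tool:
  series:
    - [0.4,-0.18,0.17,0]
    - [0.82,-0.37,0.35,0]
    - [0.82,-0.37,0.35,0]

```text
time_s: 21.62
tcp_pos: [0.8651, 0.102, 0.4224]
ee_rot: [[0.895, -0.207, 0.396], [-0.14, -0.971, -0.192], [0.424, 0.116, -0.898]]
wrist_force: [-0.1, -0.0, -2.2]
gripper_width: 0.344
```

Request:
drive_tool:
  series:
    - [0.5,-0.3,-0.2,0]
    - [1,-0.6,-0.4,0]
    - [1,-0.6,-0.4,0]
    - [1,-0.6,-0.4,0]

```text
time_s: 22.12
tcp_pos: [0.9245, 0.1565, 0.4832]
ee_rot: [[0.883, -0.199, 0.425], [-0.129, -0.974, -0.189], [0.451, 0.112, -0.885]]
wrist_force: [-0.3, -0.0, -1.6]
gripper_width: 0.343
```

Request:
drive_tool:
  series:
    - [0.5,-0.3,0,0]
    - [1,-0.6,0,0]
    - [1,-0.6,0,0]
    - [1,-0.6,0,0]

```text
time_s: 22.62
tcp_pos: [0.9388, 0.1794, 0.4822]
ee_rot: [[0.853, -0.198, 0.484], [-0.126, -0.976, -0.178], [0.507, 0.091, -0.857]]
wrist_force: [0.3, -0.1, -0.4]
gripper_width: 0.343
```

Request:
drive_tool:
  series:
    - [0.5,0,0,0]
    - [1,0,0,0]
    - [1,0,0,0]
    - [1,0,0,0]

```text
time_s: 23.12
tcp_pos: [0.9561, 0.147, 0.4887]
ee_rot: [[0.829, -0.192, 0.525], [-0.117, -0.978, -0.172], [0.546, 0.081, -0.834]]
wrist_force: [0.6, -0.0, 0.1]
gripper_width: 0.347
```

Request:
drive_tool:
  series:
    - [0.5,-0.3,0,0]
    - [1,-0.6,0,0]
    - [1,-0.6,0,0]
    - [1,-0.6,0,0]

```text
time_s: 23.62
tcp_pos: [0.9656, 0.1768, 0.4843]
ee_rot: [[0.805, -0.184, 0.564], [-0.109, -0.98, -0.164], [0.584, 0.071, -0.809]]
wrist_force: [-0.3, -0.4, 0.1]
gripper_width: 0.344
```

Request:
drive_tool:
  series:
    - [0.5,-0.3,0,0]
    - [1,-0.6,0,0]
    - [1,-0.6,0,0]
    - [1,-0.6,0,0]

```text
time_s: 24.12
tcp_pos: [0.9717, 0.2033, 0.4854]
ee_rot: [[0.778, -0.176, 0.603], [-0.102, -0.983, -0.155], [0.62, 0.059, -0.782]]
wrist_force: [0.4, -0.2, -1.0]
gripper_width: 0.347
```

Request:
drive_tool:
  series:
    - [-0.45,0.25,-0.12,0]
    - [-0.89,0.51,-0.25,0]

```text
time_s: 24.38
tcp_pos: [0.9393, 0.1887, 0.4755]
ee_rot: [[0.775, -0.182, 0.605], [-0.103, -0.981, -0.164], [0.623, 0.065, -0.779]]
wrist_force: [1.0, 0.1, 0.9]
gripper_width: 0.345
```

Request:
drive_tool:
  series:
    - [-0.45,0.25,-0.12,0]
    - [-0.89,0.51,-0.25,0]

```text
time_s: 24.62
tcp_pos: [0.8491, 0.1528, 0.4475]
ee_rot: [[0.773, -0.182, 0.607], [-0.103, -0.981, -0.163], [0.626, 0.063, -0.778]]
wrist_force: [1.4, 1.0, 0.9]
gripper_width: 0.345
```

Request:
drive_tool:
  series:
    - [-0.45,0.25,-0.12,0]
    - [-0.89,0.51,-0.25,0]

```text
time_s: 24.88
tcp_pos: [0.7376, 0.109, 0.4087]
ee_rot: [[0.774, -0.183, 0.607], [-0.103, -0.981, -0.163], [0.625, 0.064, -0.778]]
wrist_force: [0.5, 0.3, 0.8]
gripper_width: 0.346
```

Request:
drive_tool:
  series:
    - [-0.45,0.25,-0.12,0]
    - [-0.89,0.51,-0.25,0]
    - [-0.89,0.51,-0.25,0]
    - [-0.89,0.51,-0.25,0]

```text
time_s: 25.38
tcp_pos: [0.6283, 0.0658, 0.3711]
ee_rot: [[0.772, -0.183, 0.609], [-0.104, -0.981, -0.163], [0.627, 0.063, -0.777]]
wrist_force: [0.8, -0.1, 0.8]
gripper_width: 0.345
```

Run:
```python
from h import *
s=telemetry.sense();print(s["joints"],s["tcp_pos"]);print(s["ee_rot"]);tips(s)
```

```text
[ 23.3739   7.8709 -30.9793  52.9786 -29.3317  14.9974] [0.6283 0.0658 0.3711]
[[ 0.7722 -0.1827  0.6086]
 [-0.1036 -0.9812 -0.1631]
 [ 0.6269  0.0628 -0.7766]]
front [0.6782 0.0534 0.3227] bin 44.17696910072699 78.28165948062224
low [0.6635 0.0554 0.3108] bin 29.400205974815528 77.39817215129217
body [0.6572 0.062  0.3946] bin 21.955393208280544 82.60952053637413
tilt 39.05200451656477 jaw heading -10.548278797159947
```

Request:
drive_tool:
  series:
    - [-0.45,0.24,-0.12,0]
    - [-0.875,0.47,-0.23,0]
    - [-0.875,0.47,-0.23,0]
    - [-0.875,0.47,-0.23,0]

```text
time_s: 25.88
tcp_pos: [0.5219, 0.0268, 0.3312]
ee_rot: [[0.771, -0.183, 0.61], [-0.104, -0.981, -0.163], [0.628, 0.062, -0.776]]
wrist_force: [1.1, 0.3, 0.5]
gripper_width: 0.347
```

Request:
drive_tool:
  series:
    - [-0.25,-0.02,0.32,0]
    - [-0.5,-0.05,0.62,0]
    - [-0.65,-0.06,0.82,0]
    - [-0.65,-0.06,0.82,0]

```text
time_s: 26.38
tcp_pos: [0.5287, 0.025, 0.2402]
ee_rot: [[0.806, -0.184, 0.563], [-0.113, -0.981, -0.158], [0.581, 0.064, -0.811]]
wrist_force: [0.8, -0.2, -0.8]
gripper_width: 0.346
```

Run:
```python
from h import *
s=telemetry.sense();print(s["joints"],s["tcp_pos"]);print(s["ee_rot"]);tips(s)
w=capture("wrist");cv2.imwrite("pics/v4.png",w["color"])
```

```text
[ -1.6564   5.7297 -53.5915 117.5475  -9.2183 -33.0721] [0.5287 0.025  0.2402]
[[ 0.8057 -0.184   0.563 ]
 [-0.1134 -0.9808 -0.1584]
 [ 0.5814  0.0638 -0.8111]]
front [0.5758 0.0128 0.1889] bin -48.52843518094395 18.785005508535097
low [0.5605 0.015  0.1779] bin -63.96550865881736 17.960651833962885
body [0.5589 0.0208 0.262 ] bin -66.58502054648345 23.31568482861761
tilt 35.79335839810427 jaw heading -10.626257327694512
```

View pics/v4.png

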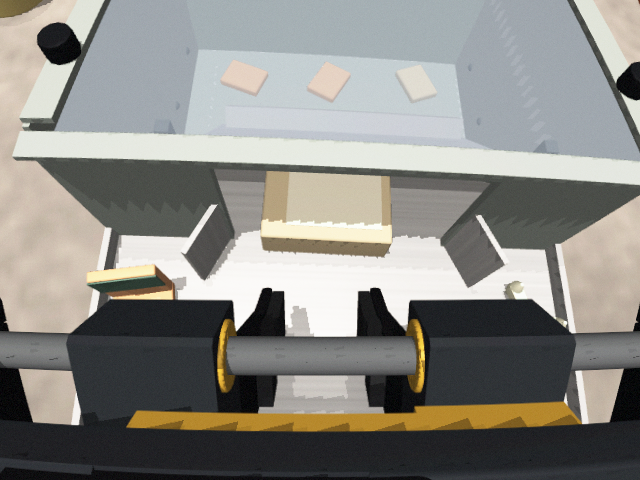

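Request:
drive_tool:
  series:
    - [-0.06,-0.01,0.17,0]
    - [-0.12,-0.03,0.34,0]
    - [-0.18,-0.04,0.51,0]
    - [-0.18,-0.04,0.51,0]
    - [-0.18,-0.04,0.51,0]

```text
time_s: 27.05
tcp_pos: [0.5517, 0.0275, 0.2096]
ee_rot: [[0.833, -0.183, 0.522], [-0.119, -0.981, -0.154], [0.54, 0.066, -0.839]]
wrist_force: [-0.2, 0.4, 0.1]
gripper_width: 0.348
```

Run:
```python
from h import *
s=telemetry.sense();print(s["joints"],s["tcp_pos"]);print(s["ee_rot"],s["wrist_force"]);tips(s)
```

```text
[ -1.3406  10.7001 -51.5557 117.5628  -9.2014 -33.6567] [0.5517 0.0275 0.2096]
[[ 0.8333 -0.1833  0.5216]
 [-0.1194 -0.9808 -0.154 ]
 [ 0.5398  0.0661 -0.8392]] [-0.1704  0.4033  0.0706]
front [0.5961 0.0156 0.156 ] bin -29.086351401082737 25.36373524869194
low [0.5803 0.0178 0.1458] bin -45.059860500074976 24.55069898862354
body [0.583  0.023  0.2299] bin -43.445807406954785 30.134236118379725
tilt 32.94401841370872 jaw heading -10.585424659825303
```

Request:
drive_tool:
  series:
    - [-0.11,0,0.12,0]
    - [-0.22,0,0.24,0]
    - [-0.22,0,0.24,0]
    - [-0.22,0,0.24,0]

```text
time_s: 27.55
tcp_pos: [0.5506, 0.0282, 0.192]
ee_rot: [[0.85, -0.185, 0.494], [-0.125, -0.98, -0.153], [0.512, 0.068, -0.856]]
wrist_force: [-0.2, 0.2, 0.0]
gripper_width: 0.345
```

Run:
```python
from h import *
s=telemetry.sense();print(s["joints"],s["tcp_pos"]);print(s["ee_rot"],s["wrist_force"]);tips(s)
```

```text
[ -1.2734  12.3424 -51.8026 117.5728  -9.1992 -34.0181] [0.5506 0.0282 0.192 ]
[[ 0.8496 -0.1851  0.4938]
 [-0.1248 -0.9804 -0.1527]
 [ 0.5124  0.0681 -0.8561]] [-0.1857  0.1939  0.0401]
front [0.5933 0.0163 0.1369] bin -32.064093639576186 25.540084836421457
low [0.5771 0.0187 0.1272] bin -48.36235477316935 24.768551532241023
body [0.5825 0.0235 0.2112] bin -44.02117928897746 30.534440547913363
tilt 31.123372776326985 jaw heading -10.690781313491907
```

Request:
drive_tool:
  series:
    - [0.02,0,0.06,0]
    - [0.045,0,0.125,0]
    - [0.045,0,0.125,0]

```text
time_s: 27.92
tcp_pos: [0.5645, 0.0262, 0.1855]
ee_rot: [[0.853, -0.186, 0.488], [-0.126, -0.98, -0.154], [0.507, 0.07, -0.859]]
wrist_force: [0.1, 0.2, 0.1]
gripper_width: 0.344
```

Run:
```python
from h import *
s=telemetry.sense();print(s["joints"],s["tcp_pos"]);print(s["ee_rot"],s["wrist_force"]);tips(s)
```

```text
[ -1.4461  14.1011 -50.3812 117.5728  -9.1981 -33.9193] [0.5645 0.0262 0.1855]
[[ 0.8526 -0.1861  0.4883]
 [-0.1257 -0.98   -0.1541]
 [ 0.5072  0.07   -0.859 ]] [0.0502 0.2267 0.111 ]
front [0.6068 0.0142 0.1302] bin -18.384845367330247 26.068680480576415
low [0.5906 0.0166 0.1205] bin -34.74153022268056 25.30405731110369
body [0.5965 0.0215 0.2045] bin -29.895024083304442 31.21917616488483
tilt 30.798417556615586 jaw heading -10.75478003704504
```

Request:
drive_tool:
  series:
    - [0.04,0.02,0.05,0]
    - [0.08,0.04,0.08,0]
    - [0.11,0.05,0.1,0]
    - [0.11,0.05,0.1,0]

```text
time_s: 28.42
tcp_pos: [0.5799, 0.019, 0.1823]
ee_rot: [[0.852, -0.189, 0.488], [-0.125, -0.979, -0.16], [0.508, 0.075, -0.858]]
wrist_force: [-1.9, 0.7, 1.9]
gripper_width: 0.348
```

Run:
```python
from h import *
s=telemetry.sense();print(s["joints"],s["tcp_pos"]);print(s["ee_rot"],s["wrist_force"]);tips(s)
```

```text
[ -2.1258  15.6041 -48.7909 117.5846  -9.185  -33.317 ] [0.5799 0.019  0.1823]
[[ 0.8524 -0.1886  0.4877]
 [-0.1253 -0.9792 -0.1597]
 [ 0.5077  0.075  -0.8583]] [-1.9221  0.6582  1.9211]
front [0.6221 0.0066 0.127 ] bin -1.9035538092000157 21.581158967208665
low [0.6059 0.009  0.1174] bin -18.25497667958238 20.81000536273103
body [0.6118 0.0143 0.2013] bin -13.455743631063193 27.134934597128137
tilt 30.874985988760738 jaw heading -10.904798467028522
```

Request:
drive_tool:
  series:
    - [0.015,0,0.008,0]
    - [0.03,0,0.017,0]
    - [0.03,0,0.017,0]

```text
time_s: 28.8
tcp_pos: [0.5841, 0.0182, 0.1828]
ee_rot: [[0.852, -0.189, 0.488], [-0.125, -0.979, -0.16], [0.508, 0.075, -0.858]]
wrist_force: [-3.5, 0.6, 2.6]
gripper_width: 0.347
```

Run:
```python
from h import *
s=telemetry.sense();print(s["wrist_force"]);tips(s)
w=capture("wrist");cv2.imwrite("pics/v5.png",w["color"])
```

```text
[-3.4721  0.5656  2.5649]
front [0.6264 0.0058 0.1275] bin 2.4368401226834573 21.628867144874338
low [0.6102 0.0082 0.1179] bin -13.906915762175156 20.860785734755115
body [0.616  0.0135 0.2018] bin -9.174427657745815 27.184008559622843
tilt 30.92090716785863 jaw heading -10.918712413821869
```

View pics/v5.png

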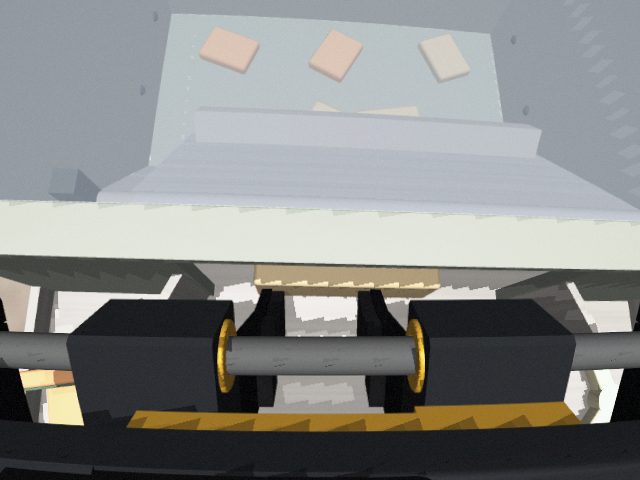

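Run:
```python
from h import *
s=telemetry.sense();w=capture("wrist")
b=np.load("bin.npz");ps=b["ps"];x=np.array([np.cos(ps),np.sin(ps)]);y=np.array([-x[1],x[0]]);o=b["o"]-.0045*x
B=lambda P:np.c_[(P[:,:2]-o)@x,(P[:,:2]-o)@y]*1e3
print("plate front/back top",B(topl(w,[[60,256],[330,266],[600,270],[100,202],[600,215]],.215,s)))
print("shard back: if bottom row z.11",B(topl(w,[[256,287],[438,295]],.11,s)),"if top row z.134",B(topl(w,[[255,264],[438,270]],.134,s)), "edge rows as z.134",B(topl(w,[[256,285],[438,293]],.134,s)))
print("front jag z.134",B(topl(w,[[320,103],[415,108]],.134,s)))
print(w["color"][255:305:3,330].tolist())
```

```text
plate front/back top [[ -5.614   80.755 ]
 [ -6.5018  26.5211]
 [ -6.5035 -33.622 ]
 [  5.9921  74.1145]
 [  6.4098 -35.9785]]
shard back: if bottom row z.11 [[  5.7641  49.1822]
 [  3.1672 -33.477 ]] if top row z.134 [[ 11.0178  48.0909]
 [  9.8706 -25.4742]] edge rows as z.134 [[  2.7131  47.3789]
 [  0.4705 -24.8609]]
front jag z.134 [[ 84.4603  22.7502]
 [ 84.4451 -20.4044]]
[[219, 229, 226], [222, 231, 228], [223, 231, 228], [61, 66, 64], [124, 157, 177], [124, 158, 175], [127, 158, 177], [126, 161, 178], [126, 158, 179], [122, 157, 175], [117, 152, 170], [82, 104, 121], [83, 105, 120], [79, 102, 113], [232, 236, 238], [235, 238, 241], [236, 239, 242]]
```

The back edge is at bin x ≈ +2, so the piece's middle is past the shelf end. The tool also feels a 2.6 N upward force, so the fingers' friction is probably holding the rising back edge. I'll ease off slightly.

Request:
drive_tool:
  series:
    - [-0.03,0,-0.017,0]
    - [-0.06,0,-0.035,0]
    - [-0.06,0,-0.035,0]
    - [-0.06,0,-0.035,0]

```text
time_s: 29.4
tcp_pos: [0.576, 0.0198, 0.1829]
ee_rot: [[0.852, -0.189, 0.488], [-0.126, -0.979, -0.16], [0.508, 0.075, -0.858]]
wrist_force: [-0.9, -0.5, -0.1]
gripper_width: 0.344
```

Run:
```python
from h import *
s=telemetry.sense();print(s["time_s"],s["wrist_force"]);tips(s)
w=capture("wrist");cv2.imwrite("pics/v6.png",w["color"])
print(w["color"][240:305:4,330].tolist())
```

```text
29.4 [-0.9086 -0.4795 -0.0534]
front [0.6182 0.0074 0.1277] bin -5.84533428466262 21.617785247239514
low [0.602  0.0098 0.118 ] bin -22.196817972674687 20.85213121252975
body [0.608  0.0151 0.2019] bin -17.397253559036333 27.20770803350487
tilt 30.880030024350262 jaw heading -10.93767786549524
[[83, 83, 86], [89, 88, 88], [82, 82, 83], [50, 48, 50], [6, 7, 9], [156, 158, 164], [152, 156, 162], [236, 239, 243], [236, 239, 242], [238, 241, 244], [240, 242, 245], [241, 244, 246], [239, 243, 245], [239, 243, 245], [238, 241, 243], [242, 244, 247], [241, 244, 246]]
```

View pics/v6.png

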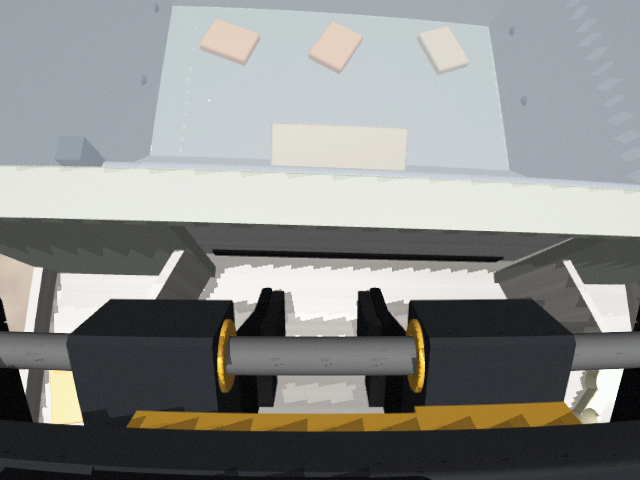

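The piece has dropped into the bin, at (340,145), and the flap hangs shut at row 255. I'll back the fingers out and lift clear.

Request:
drive_tool:
  series:
    - [-0.2,0,-0.1,0]
    - [-0.45,0,-0.24,0]
    - [-0.45,0,-0.24,0]

```text
time_s: 29.82
tcp_pos: [0.5153, 0.0341, 0.1856]
ee_rot: [[0.857, -0.19, 0.479], [-0.126, -0.978, -0.164], [0.5, 0.08, -0.862]]
wrist_force: [0.0, 0.2, -0.9]
gripper_width: 0.343
```

Request:
drive_tool:
  series:
    - [0.25,0.03,-0.43,0]
    - [0.5,0.06,-0.86,0]
    - [0.5,0.06,-0.86,0]
    - [0.5,0.06,-0.86,0]

```text
time_s: 30.32
tcp_pos: [0.5325, 0.028, 0.3007]
ee_rot: [[0.835, -0.211, 0.508], [-0.128, -0.973, -0.193], [0.535, 0.096, -0.839]]
wrist_force: [0.8, -1.3, 1.5]
gripper_width: 0.344
```

Run:
```python
from h import *
s=telemetry.sense();print(s["time_s"],s["tcp_pos"],s["wrist_force"])
w=capture("wrist")["color"];t=capture("top")["color"]
a=cv2.resize(t[80:300,230:390],None,fx=2,fy=2,interpolation=cv2.INTER_CUBIC)
cv2.imwrite("pics/v7.png",np.hstack([a,cv2.resize(w,(480,440))]))
```

```text
30.325 [0.5325 0.028  0.3007] [ 0.772  -1.3256  1.534 ]
```

View pics/v7.png

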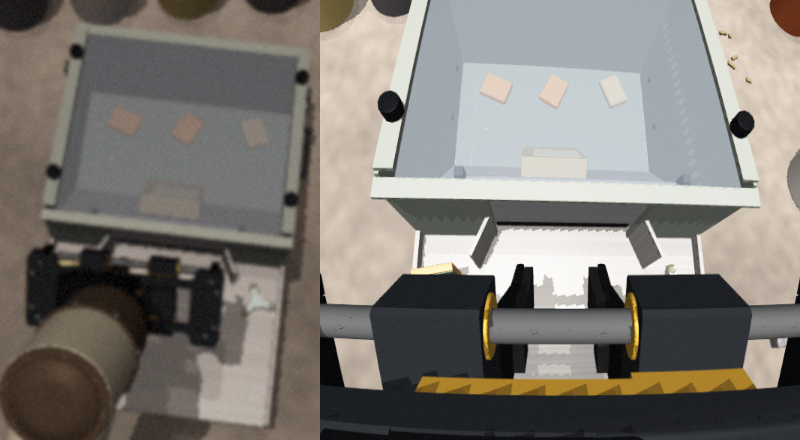

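Request:
drive_tool:
  series:
    - [0,0,0,0]
    - [0,0,0,0]
    - [0,0,0,0]
    - [0,0,0,0]

```text
time_s: 30.92
tcp_pos: [0.5319, 0.0271, 0.2989]
ee_rot: [[0.835, -0.211, 0.508], [-0.127, -0.972, -0.195], [0.535, 0.098, -0.839]]
wrist_force: [-0.1, -0.3, -0.6]
gripper_width: 0.344
```

```bash
python3 -c "
from station import order
print(order.finish_job())"
```

```text
the job is handed in; nothing more can be done
None
```

The shard is inside the bin, the flap is shut behind it, and I handed the job in at about 31 s of the 50 s allowed.

- **Tilted tool:** Pointing straight down, the gripper's body would have met the front plate before the fingertips could push the piece far enough. The moves have no tilt of their own, so I commanded poses just out of reach until the arm leaned the tool forward by about 30°. I did this twice, because the first push stopped about 10 mm short.
- **Drop:** At full push the piece was past the shelf end but had not fallen, apparently held by the fingers' friction. It dropped when I eased the fingers back.
- **Last checks:** The wrist and top pictures show the piece lying inside the bin and the flap hanging shut. The stilt looks unmoved. The tile was partly hidden by the gripper in the last picture, but what shows of it looks unmoved. I did not check the other bench objects after the move; the arm only passed high above that area.
- **Forces:** The highest wrist force I saw was about 4.4 N. At the deepest push the gripper's body was within a few mm of the plate, so a light touch there can't be ruled out.
- **Disagreement:** The top and wrist cameras differed by about 5 mm along the shelf. I went with the wrist camera.

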